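# Stop the feed drive and mesh its splined gear

### The job

Make the feed drive safe by pressing the mushroom stop button fully down until it stays in, and only then lift the larger of the two gears out of the wooden stand. Turn the gear so that its splined stem meshes with the cross-shaped socket on top of the drive, slide it fully home against the spring until the gear's underside sits on the drive, and finish while still holding it pressed home. Leave the smaller gear and everything else on the table where they are.

Things in the scene. Friction and masses are not known exactly. Their poses are not given: they have to be found in the camera images.
- stop_button (a joint): travel of the mushroom stop button in m: 0 out, 0.009 fully down. It moves straight down; a light spring and a friction detent resist with about 4 N rising to 5 N, and it stays in where it has been pressed. It must end deeper than 0.0065.
- stop_top (a point): centre of the top of the black mushroom button (40 mm across, head 12 mm thick, slightly domed), z up; it goes down with the button. The button stands in the middle of a fixed grey box 80 x 80 x 45 mm; the top is 74 mm above the table when out, 65 mm when in.
- stand: fixed wooden stand, 170 (its x) x 80 (its y) x 40 mm high, origin at the centre of its underside. Two round bores 35 mm wide and 35 mm deep at x = -45 and +45 mm, one gear standing in each, loosely.
- large_gear: larger steel gear, 0.2 kg, to be fitted. Origin: centre of the underside of its toothed disc, z up. Disc 64 mm wide, z 0 to 12 mm. Above it a square hub to grip, 24 x 24 mm, z 12 to 44 mm, flats square to x and y. Below it a plus-shaped stem: ribs 28 x 8 mm along x and along y, down to z = -30 mm, the last 7 mm tapering to 21 x 3 mm. In the stand the disc rests on its top, 40 mm above the table.
- small_gear: the smaller gear, same shape, but with a disc 46 mm across; to be left standing in the stand. Same origin and hub.
- socket (a point): centre of the socket's mouth in the flat top of the drive (fixed grey housing 85 x 85 mm, flange 110 x 100 mm), 60 mm above the table, z up. Plus-shaped: slots 10.6 mm wide, 31 mm long end to end, along its x and y. The gear fits in four positions 90 degrees apart, play 1.3 mm and 0.09 rad each way. Fully home, the gear's origin is at this point.
- spring_seat (a joint): travel in m of the spring seat inside the socket, 0 when up. Its face is 20 mm below the mouth, so the stem meets it 10 mm before home. It pushes up with 4 N at first, 10 N when the gear is home (joint 0.010), and lifts the gear by 10 mm when let go.
- arbor_wrench: flat steel wrench, 53 x 206 x 7 mm, lying on the table in front of the drive; a bystander. Origin at the centre of its underside.
- screwdriver: screwdriver 200 mm long, behind the drive; a bystander. Origin at the centre of its underside.
- tape_measure: tape measure 35 x 90 x 63 mm, at the back right; a bystander. Origin at the centre of its underside.
Not all that is in view belongs to the job. What is shaped like the large_gear but red or turquoise is not meant.

How it is judged:
By the outcome, as a careful person would: the job done as asked, in the order asked, and still so for the second after the job is handed in, while the arm keeps its last pose, push and grip.
It also fails if it takes over 45 s, if anything falls off the work surface, if the arm or the gripper's body presses on something with over 40 N, if the wrist force passes 120 N, or if a joint passes its speed limit or range.

### The arm

A 7-joint arm with a two-finger parallel gripper is mounted at the origin on the work surface; the furniture and walls round the work are solid. World frame = base frame: x ahead of the robot, y to its left, z up, the work surface at z = 0. Lengths are in m, angles in rad, forces in N, time in s.
With the tool pointing down it reaches from about 0.425 to 0.95 m from the base axis. Payload 4.7 kg.
Tool frame: the origin (TCP) lies midway between the tips of the shut fingers; the grasp point (between the pads) lies robot.tcp_to_grasp behind it (robot.tcp_to_grasp is the distance from the TCP to the grasp point, in m); z points along the fingers, y is the line along which they close (so a half turn about z gives the same grasp; the last joint's range is limited). The gripper opens to 87 mm and grips with 3 to 60 N. Pads are 19 mm wide; open, the fingers measure 117 mm over their backs; the gripper's body (75 mm by 190 mm) begins 51 mm behind the grasp point.
Start: joints at [1.286, 0.469, -0.049, 1.532, 0.024, 1.141, -0.082], TCP at [0.171, -0.653, 0.223] pointing down, gripper open.
Joint ranges: [-2.59, 2.59], [-0.33, 1.99], [-1.39, 1.29], [0.1, 2.45], [-1.04, 4.18], [0.21, 1.99], [-2.66, 2.66]. Speed limits (rad/s): [2.57, 2.57, 3.14, 3.14, 3.14, 3.14, 3.14].

### API

Orientations are given as a rotation vector (axis times angle).
In Python, from cell import robot, kinematics, monitor, vision, close_job, find_in, masks_of gives the robot as it stands. Calls block until the motion is done:
- robot.move_ptp(position, orientation): joint-space move of the TCP to a pose.
- robot.servo_line(position, rot=None, feed=0.15, until_force=None): straight line of the TCP; rot=None keeps the orientation; feed is the mean speed in m/s. With until_force (N) it stops when the force on the tool has changed by that much, and returns True; else False.
- robot.move_joints(angles): joint-space move.
- robot.set_gripper(opening, f_grip=None): opening from 0.0 (shut) to 1.0 (fully open); f_grip is the grip in N (None keeps the last); returns when the fingers have stopped.
- robot.dwell(seconds).
- kinematics.ik(position, orientation): joint angles nearest the present ones, or None.
- monitor.sense(): the state.
- vision.grab_frame(name): name is "side" or "top" or "wrist"; returns a dict with "frame" (420x560x3 uint8, blue, green, red), "fx", "fy", "cx", "cy" (pixels), "distortion" ([k1, k2, p1, p2, k3] as OpenCV has them; the pictures are not rectified), "pose" (4x4, takes a point from camera to world coordinates). Camera axes: x right, y down, z forward; pixel columns grow to the right and rows downward; lengths in m; the calibration is good to about 2 mm. A picture is of the moment at which its call begins. There is no depth.
A pose or a line that the arm cannot do raises robot.PlanningError and nothing moves.
- close_job(): hands the job in; it is judged then, once.
Trained networks look in a picture, given as the dict that the camera call returned (one of the last four; its "shot" number tells which), for a name from the list of things; names that differ only in an ending like _2 or _b are one class to them, and where a whole thing is asked for, a point or a joint stands for the part that bears it (a point fixed in the world has none). Each returns a list of dicts, best first, with "p" (0 to 1); they miss things now and then, are a little off and sometimes report something else, mostly with a low value. They report only what shows in the picture. A call takes as long as a camera call. They do not tell look-alikes from the thing itself.
- find_in(target, picture): "box" ([left, top, width, height] in pixels, round what is visible of it).
- masks_of(target, picture): "region" (420x560 bool, what is visible of it) and "box" ([left, top, width, height] in pixels, round what is visible of it).
The state is a dict: "t": time; "joint_positions": joint angles; "joint_velocities": joint speeds; "joint_torque": joint torques, N m; "eef_pos": TCP position; "eef_rot": TCP orientation; "contact_force": force on the tool from outside, world axes, zero at the start; "moment": the same for the moment, N m; "opening": opening from 0.0 (shut) to 1.0 (fully open); "grip_force": force on a finger pad.
Only numpy, scipy, OpenCV 4.12 (cv2) and the standard library are available. Lean on these libraries where they do the work, as an engineer would, in place of code of your own. Each camera call takes 0.05 s, during which the arm holds its last target. There are 200 camera calls.

## Working session

There is one attempt and no reset: what is moved stays moved. The work goes in short steps, each a Python script; the robot and the scene stay as the last script left them, time stands still between calls to the robot, and variables do not carry over. Pictures are saved under pics/ and viewed, at most 10 in all, crops included, and the job is handed in when it is done.

```bash
ls; mkdir -p pics
python3 - <<'E'
from cell import robot, kinematics, monitor, vision, find_in, masks_of
import cv2, numpy as np
print(robot.tcp_to_grasp, monitor.sense()['t'], monitor.sense()['eef_rot'])
ims=[]
for n in ("top","side"):
    p=vision.grab_frame(n); ims.append(p["frame"])
    print(n,p["fx"],p["cx"],p["cy"],p["distortion"],np.round(p["pose"],3).tolist())
    for t in ("stop_button","large_gear","small_gear","stand","spring_seat","arbor_wrench","screwdriver","tape_measure"):
        print(t,[(np.round(d["box"]).astype(int).tolist(),round(d["p"],2)) for d in find_in(t,p)])
cv2.imwrite("pics/top.png",ims[0]);cv2.imwrite("pics/side.png",ims[1])
E
```

```text
pics
0.0187 0.0 [-3.11402655e+00 -4.00583570e-01  4.77090560e-04]
top 521.5873963246447 283.8331605516975 203.90644085591117 [-0.11256408  0.          0.          0.          0.        ] [[-0.026, -0.996, 0.089, 0.432], [-1.0, 0.027, 0.008, 0.011], [-0.01, -0.089, -0.996, 1.21], [0.0, 0.0, 0.0, 1.0]]
stop_button [([387, 225, 17, 17], 0.76)]
large_gear [([226, 159, 31, 29], 0.94), ([161, 198, 30, 30], 0.8), ([227, 229, 28, 28], 0.77)]
small_gear [([170, 243, 23, 17], 0.68)]
stand [([158, 187, 46, 84], 0.92)]
spring_seat []
arbor_wrench [([249, 266, 87, 23], 0.9)]
screwdriver [([232, 133, 52, 15], 0.63), ([385, 221, 21, 21], 0.59)]
tape_measure [([349, 130, 41, 19], 0.89)]
side 391.5952865389922 282.188150908148 211.5007563574726 [-0.10839867  0.          0.          0.          0.        ] [[-0.973, -0.107, 0.204, 0.321], [-0.229, 0.362, -0.904, 0.909], [0.023, -0.926, -0.377, 0.447], [0.0, 0.0, 0.0, 1.0]]
stop_button [([314, 183, 10, 10], 0.42)]
large_gear [([286, 229, 31, 28], 0.9), ([235, 250, 32, 33], 0.88), ([224, 222, 26, 32], 0.84)]
small_gear [([286, 255, 20, 27], 0.74)]
stand [([227, 263, 89, 41], 0.55)]
spring_seat []
arbor_wrench [([328, 226, 27, 37], 0.67)]
screwdriver [([198, 215, 34, 27], 0.48)]
tape_measure [([236, 186, 14, 21], 0.59)]
```

View pics/top.png

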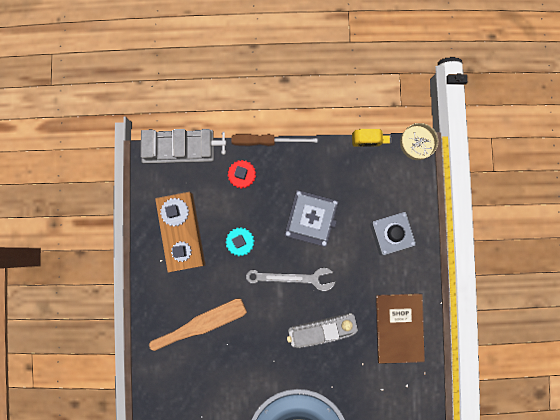

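View pics/side.png

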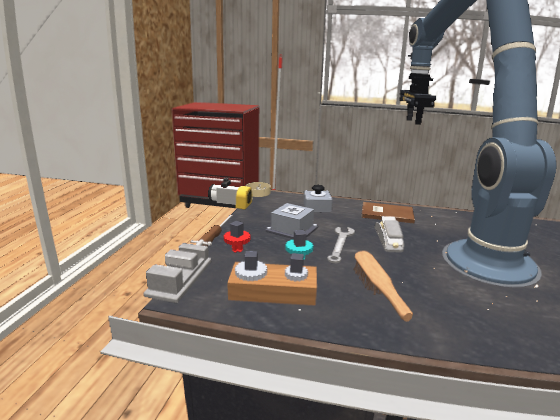

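The candidates are the red gear (241,173), the turquoise gear (240,241), the steel gear with the large disc in the stand (175,212) and the steel gear with the small disc (180,252). I choose the one at (175,212). The stop is at (395,233) and the socket at (313,216). First I'll move above the stop, then look at each of these from close by.

```bash
cat > h.py <<'E'
from cell import robot, kinematics, monitor, vision, close_job, find_in, masks_of
import cv2, numpy as np
from scipy.spatial.transform import Rotation as Ro
def rv(a): return (Ro.from_euler('z',a)*Ro.from_euler('x',np.pi)).as_rotvec()
def K(p): return np.array([[p["fx"],0,p["cx"]],[0,p["fy"],p["cy"]],[0,0,1.]])
def world(p,uv,z):
    n=cv2.undistortPoints(np.array(uv,float).reshape(-1,1,2),K(p),np.array(p["distortion"])).reshape(-1,2)
    T=np.array(p["pose"]); d=np.c_[n,np.ones(len(n))]@T[:3,:3].T
    return T[:3,3]+d*((z-T[2,3])/d[:,2])[:,None]
def proj(p,X):
    T=np.linalg.inv(p["pose"]); r,_=cv2.Rodrigues(T[:3,:3])
    return cv2.projectPoints(np.array(X,float).reshape(-1,1,3),r,T[:3,3],K(p),np.array(p["distortion"]))[0].reshape(-1,2)
def st(): s=monitor.sense(); print(round(s['t'],2),np.round(s['eef_pos'],4),np.round(s['contact_force'],1),round(s['opening'],3),round(s['grip_force'],1)); return s
E
python3 - <<'E'
from h import *
p=vision.grab_frame("top")
b=world(p,[[395.5,233.5]],.074)[0]; s=world(p,[[313.5,216]],.06)[0]; g=world(p,[[175.5,211.5]],.084)[0]
print(b,s,g, world(p,[[180.5,251.5]],.084)[0])
a=0.25
robot.set_gripper(0.0)
robot.move_ptp([b[0],b[1],.22],rv(a))
st()
w=vision.grab_frame("wrist"); print(np.round(w["pose"],3).tolist(), find_in("stop_button",w)[:2]); print(proj(w,[b]),proj(w,[[*b[:2],.074]]))
cv2.imwrite("pics/w1.png",w["frame"])
E
```

```text
[ 0.46298872 -0.22231798  0.074     ] [ 0.50705173 -0.04504782  0.06      ] [0.52318931 0.25602479 0.084     ] [0.43603332 0.24592621 0.084     ]
4.36 [ 0.4627 -0.2236  0.22  ] [-0.4 -0.1  0.2] 0.006 0.0
[[0.244, -0.924, -0.295, 0.545], [-0.97, -0.232, -0.075, -0.203], [0.001, 0.304, -0.953, 0.382], [0.0, 0.0, 0.0, 1.0]] [{'box': [269.2, 171.8, 40.3, 36.6], 'p': 0.88}]
[[281.05137045 192.87125548]] [[281.05137045 192.87125548]]
```

View pics/w1.png

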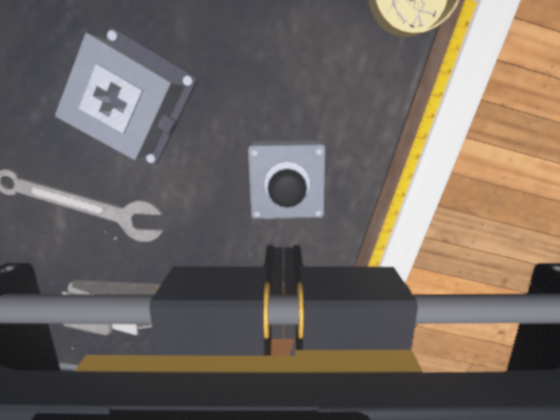

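The wrist view shows the button at about (288,187), roughly 5 mm from the estimate, and the socket cross at (110,98). I'll correct and press, then go and look at the gear.

Run:
```python
from h import *
w=vision.grab_frame("wrist"); b=world(w,[[288,187]],.073)[0]
print(b, world(w,[[110,98]],.06))
robot.servo_line([b[0],b[1],.085],rv(.25))
print(robot.servo_line([b[0],b[1],.060],feed=.02,until_force=15)); s=st()
robot.dwell(.2); st()
robot.servo_line([b[0],b[1],.20],feed=.2)
w=vision.grab_frame("wrist"); d=find_in("stop_button",w)[:1];print(d,proj(w,[[*b[:2],.074],[*b[:2],.065]]))
robot.set_gripper(0.7)
robot.move_ptp([.52,.256,.24],rv(0.1)); st()
w=vision.grab_frame("wrist"); print(np.round(w["pose"],3).tolist(),[(x["box"],x["p"]) for x in find_in("large_gear",w)],proj(w,[[.523,.256,.084]]))
cv2.imwrite("pics/w2.png",w["frame"])
```

```text
[ 0.47009246 -0.2273223   0.073     ] [[ 0.50966693 -0.04529123  0.06      ]]
True
6.53 [ 0.4701 -0.2274  0.0649] [-2.3  0.8  7.8] 0.006 3.5
6.72 [ 0.4702 -0.2274  0.0649] [-1.5  0.7  6.1] 0.003 3.5
[{'box': [263.0, 179.4, 42.6, 34.7], 'p': 0.91}] [[283.08127993 198.38137538]
 [283.0884417  195.67025301]]
10.62 [0.5206 0.2544 0.2397] [0.2 0.  0.3] 0.7 0.0
[[0.096, -0.948, -0.302, 0.605], [-0.995, -0.091, -0.031, 0.262], [0.002, 0.304, -0.953, 0.401], [0.0, 0.0, 0.0, 1.0]] [([361.1, 214.1, 52.2, 52.8], 0.86), ([393.3, 81.6, 63.9, 59.0], 0.75)] [[280.92360439 188.56696288]]
```

View pics/w2.png

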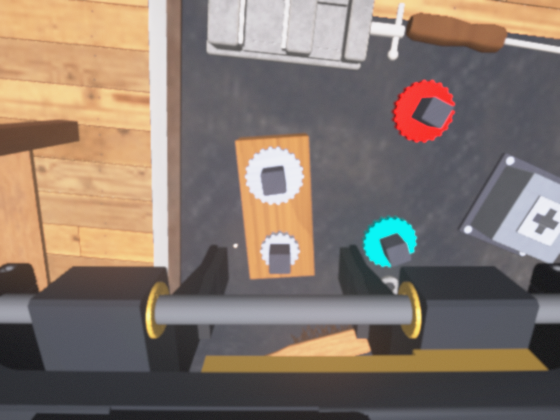

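The wrist view shows the large steel gear with its disc at (274,177) and hub at (273,180), and the small gear at (280,255). I'll take the close crop to confirm the choice and get the hub's yaw.

Run:
```python
from h import *
w=vision.grab_frame("wrist"); f=w["frame"]
np.save("w2.npy",f)
cv2.imwrite("pics/c2.png",cv2.resize(f[130:225,225:325],None,fx=6,fy=6,interpolation=cv2.INTER_CUBIC))
for z,uv in ((.052,[274,177]),(.084,[273,180])): print(world(w,[uv],z))
```

```text
[[0.52691826 0.26420078 0.052     ]]
[[0.53093175 0.26475662 0.084     ]]
```

View pics/c2.png

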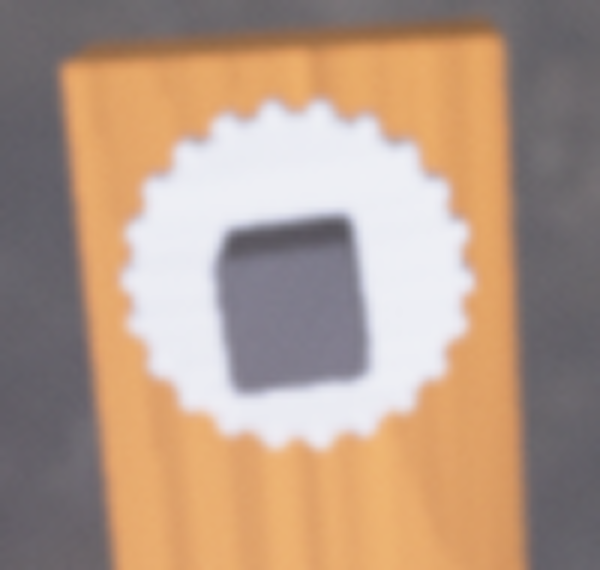

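The crop confirms the choice: a steel gear with a wide toothed disc. Its hub-top corners are at full-image pixels (261,174), (284,171), (287,192) and (264,195). From these I'll compute the hub pose and grasp yaw.

Run:
```python
from h import *
w=vision.grab_frame("wrist")
c=world(w,[[261.3,173.7],[284.5,171.2],[286.7,192.5],[264.5,195.3]],.084)
print(c.mean(0), world(w,[[274.5,175.8]],.052))
for i in range(4):
    d=c[(i+1)%4]-c[i]; print(np.linalg.norm(d), np.degrees(np.arctan2(d[1],d[0])))
# tool y direction at rv(a)
for a in (0,.1): print(Ro.from_rotvec(rv(a)).as_matrix()[:,1])
t=vision.grab_frame("top"); s=masks_of("stand",t)[0]["region"]
q=cv2.minAreaRect(np.argwhere(s)[:,::-1].astype(np.float32)); bx=world(t,cv2.boxPoints(q),.04); d=np.diff(bx,axis=0); print([(np.linalg.norm(x),np.degrees(np.arctan2(x[1],x[0]))) for x in d])
```

```text
[0.5276221  0.26347339 0.084     ] [[0.52819734 0.2640243  0.052     ]]
0.022993147235095882 -78.27549890128309
0.021794635015649613 -168.60455658668047
0.022505817563321106 102.92402336735982
0.022268440198500123 12.669058249017286
[ 0.0000000e+00 -1.0000000e+00  1.2246468e-16]
[ 9.98334166e-02 -9.95004165e-01  5.66151752e-16]
[(np.float64(0.05728208799618963), np.float64(-52.92126560219545)), (np.float64(0.18477405640878605), np.float64(-142.3859692717627)), (np.float64(0.05643388220969287), np.float64(127.0118279254232))]
```

Run:
```python
from h import *
a=0.204; x,y=.5278,.2638
robot.servo_line([x,y,.11],rv(a),feed=.2); st()
print(robot.servo_line([x,y,.056],feed=.1,until_force=8)); st()
robot.set_gripper(0.0,40); st()
robot.servo_line([x,y,.17],feed=.15); st()
sx,sy=.5085,-.0452
robot.move_ptp([sx-.06,sy,.20],rv(a)); st()
w=vision.grab_frame("wrist"); cv2.imwrite("pics/w3.png",w["frame"]); print(proj(w,[[sx,sy,.06]]))
```

```text
11.72 [0.5284 0.2644 0.111 ] [-0.5  0.  -0.2] 0.701 0.0
False
12.41 [0.528  0.2642 0.0563] [0.1 0.2 0.7] 0.699 0.0
13.12 [0.5279 0.2641 0.0561] [-0.2 -0.2 -0.1] 0.271 39.9
14.03 [0.5271 0.2631 0.1689] [-0.2  0.4 -3.4] 0.271 39.9
15.25 [ 0.4491 -0.044   0.2   ] [-0.2  0.7 -2.8] 0.274 39.9
[[297.11038782 133.474031  ]]
```

View pics/w3.png

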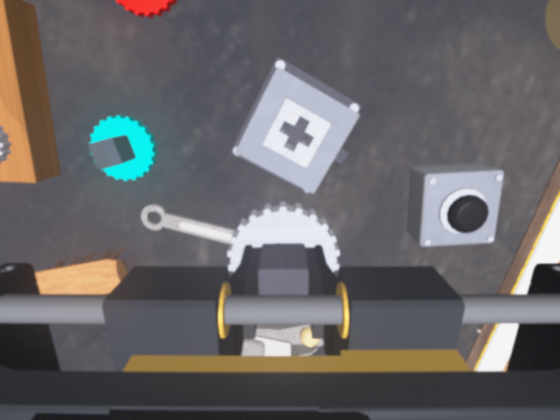

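The gear is held, with its disc spanning columns 227–340 and its top at row 202. The socket cross is at (298,132), visible but rotated. I'll fit the cross pose and the gear's offset in the hand.

```bash
cat > fit.py <<'E'
from h import *
from scipy.optimize import minimize
def cross(x,y,a,z=.06,L=.0155,W=.0053):
    q=np.array([[L,W],[W,W],[W,L],[-W,L],[-W,W],[-L,W],[-L,-W],[-W,-W],[-W,-L],[W,-L],[W,-W],[L,-W]])
    c,s=np.cos(a),np.sin(a); q=q@np.array([[c,s],[-s,c]])
    return np.c_[q+[x,y],np.full(12,z)]
def fit_socket(w,x0,y0):
    S=6; u,v=proj(w,[[x0,y0,.06]])[0].astype(int); r=40
    g=cv2.cvtColor(w["frame"],cv2.COLOR_BGR2GRAY)[v-r:v+r,u-r:u+r]
    g=cv2.resize(g,None,fx=S,fy=S,interpolation=cv2.INTER_CUBIC).astype(float)
    def score(p):
        P=((proj(w,cross(*p))-[u-r,v-r]+.5)*S-.5)
        P2=((proj(w,cross(*p,L=.0183,W=.0081))-[u-r,v-r]+.5)*S-.5)
        m=cv2.fillPoly(np.zeros(g.shape,np.uint8),[np.round(P*16).astype(np.int32)],1,shift=4)
        m2=cv2.fillPoly(np.zeros(g.shape,np.uint8),[np.round(P2*16).astype(np.int32)],1,shift=4)-m
        return g[m>0].mean()-g[m2>0].mean()
    best=min((minimize(score,[x0,y0,a],method="Nelder-Mead",options=dict(initial_simplex=[[x0,y0,a],[x0+.004,y0,a],[x0,y0+.004,a],[x0,y0,a+.15]])) for a in np.arange(-.7,.8,.2)),key=lambda o:o.fun)
    return best.x,best.fun
def gear_offset(w):
    # disc arc in tool frame: bright pixels, boundary rays
    s=monitor.sense(); p=np.array(s["eef_pos"]); R=Ro.from_rotvec(s["eef_rot"]).as_matrix()
    g=w["frame"].min(2)
    m=(g>170).astype(np.uint8); m[:195]=0; m[:,:215]=0; m[:,350:]=0; m[252:]=0
    n,l,stt,_=cv2.connectedComponentsWithStats(m); k=1+np.argmax(stt[1:,4]); m=l==k
    pts=np.array([[c,np.argmax(m[:,c])-.5] for c in range(560) if m[:,c].any()],float)
    X=(world(w,pts,p[2]-.004)-p)@R
    hull=cv2.convexHull(X[:,:2].astype(np.float32)).reshape(-1,2)
    o=minimize(lambda c:np.abs(np.linalg.norm(X[:,:2]-c,axis=1)-.0312).mean(),[0,0],method="Nelder-Mead")
    return stt[k],o.x,o.fun
E
python3 - <<'E'
from fit import *
w=vision.grab_frame("wrist")
x,f=fit_socket(w,.5085,-.0452); print(x,np.degrees(x[2]),f)
print(gear_offset(w))
im=w["frame"].copy(); big=cv2.resize(im[90:270,200:360],None,fx=3.3,fy=3.3,interpolation=cv2.INTER_CUBIC)
cv2.polylines(big,[np.round((proj(w,cross(*x))-[200,90]+.5)*3.3-.5).astype(np.int32)],True,(0,0,255),1)
cv2.imwrite("pics/c3.png",big)
E
```

```text
[ 0.50819306 -0.04441972 -0.29013553] -16.62354121669579 -93.6435050172596
(array([ 215,  206,  125,   46, 3277], dtype=int32), array([ 2.52929688e-04, -9.32617188e-05]), np.float64(0.0017063548729027368))
```

View pics/c3.png

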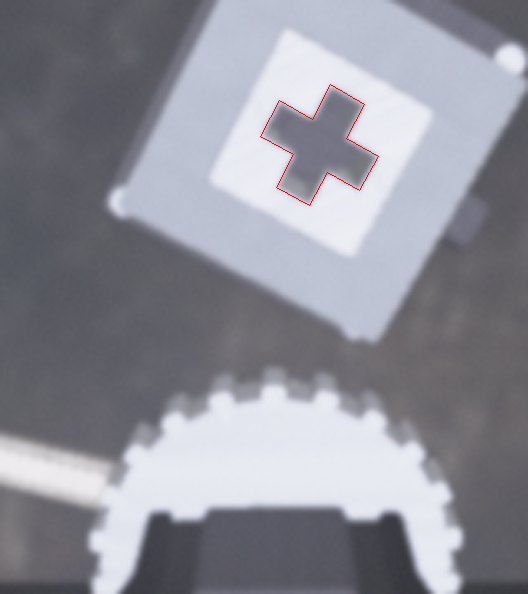

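The cross fit lies exactly on the socket: yaw −0.29, centre (0.508,−0.044). The gear is centred in the hand. I'll look once more from the final yaw, then insert with a force guard.

Run:
```python
from fit import *
a=-.29; c,s=np.cos(a),np.sin(a)
robot.set_gripper(0.0,60)
robot.servo_line([.508-.06*c,-.0445-.06*s,.16],rv(a),feed=.1); st()
w=vision.grab_frame("wrist"); x,f=fit_socket(w,.508,-.0445); print(x,f,gear_offset(w))
x[:2]=.5*(x[:2]+[.5082,-.0444]); a=.5*(x[2]-.29)
robot.servo_line([x[0],x[1],.125],rv(a),feed=.1); st()
hit=robot.servo_line([x[0],x[1],.092],feed=.03,until_force=5); st(); print(hit,x,a)
```

```text
16.21 [ 0.4508 -0.0272  0.1602] [ 0.2 -0.7 -2.3] 0.272 59.9
[ 0.50814849 -0.04473723 -0.28921177] -88.64942118621536 (array([ 227,  203,  123,   49, 3439], dtype=int32), array([0.00085156, 0.00073828]), np.float64(0.0013770637817327337))
17.11 [ 0.5078 -0.0443  0.1251] [ 0.   0.1 -2.3] 0.273 59.9
18.36 [ 0.5084 -0.0445  0.0922] [-0.3  0.6 -2.6] 0.272 59.9
False [ 0.50817425 -0.04456862 -0.28921177] -0.28960588497276574
```

The stem went in freely, about 14 mm past the mouth. Next I'll press it home.

Run:
```python
from fit import *
p=monitor.sense()["eef_pos"]
x,y=.5082,-.0446
print(robot.servo_line([x,y,.080],feed=.03)); st()
print(robot.servo_line([x,y,.068],feed=.01,until_force=14)); st()
robot.dwell(.3); st()
t=vision.grab_frame("side"); cv2.imwrite("pics/s4.png",cv2.resize(t["frame"][160:320,200:360],None,fx=3.7,fy=3.7,interpolation=cv2.INTER_CUBIC))
```

```text
False
18.91 [ 0.5088 -0.0446  0.0805] [-0.6 -0.5  5. ] 0.267 59.9
True
19.55 [ 0.5089 -0.0446  0.0763] [-1.2  0.2  7.4] 0.273 59.9
19.85 [ 0.5089 -0.0446  0.0764] [-1.5  0.5  6.9] 0.27 59.9
```

View pics/s4.png

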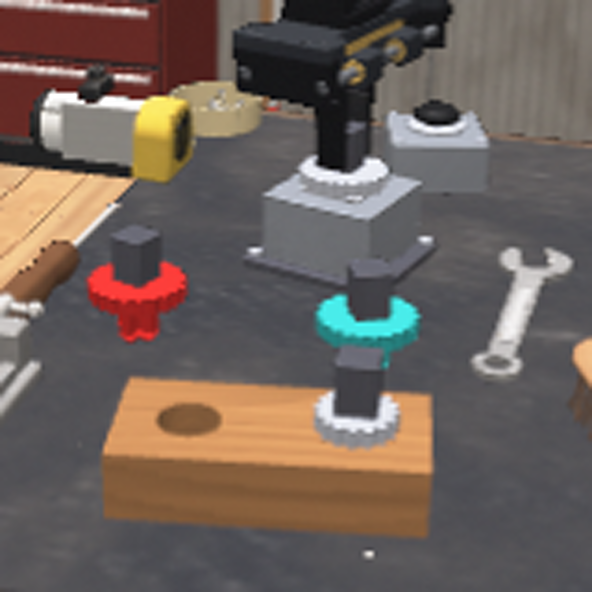

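The side view shows the gear down on the drive at crop (345,172), with the small gear and the bystanders untouched. The net push of 7 N is only about the spring force minus the gear's weight. I'll press down in small steps to keep firm seating.

Run:
```python
from fit import *
for z in np.arange(.0760,.0700,-.0005):
    robot.servo_line([.5085,-.0446,z],feed=.01); robot.dwell(.15)
    print(round(z,4),end=' '); s=st()
    if s["contact_force"][2]>19: break
robot.dwell(.5); st()
```

```text
0.076 20.3 [ 0.5088 -0.0446  0.0764] [-0.4 -0.2  6.3] 0.27 59.9
0.0755 20.7 [ 0.5088 -0.0446  0.0761] [-0.8 -1.1  8.1] 0.268 59.9
0.075 21.1 [ 0.5089 -0.0446  0.0761] [-2.3 -1.2 11.4] 0.268 59.9
0.0745 21.5 [ 0.5089 -0.0446  0.076 ] [-2.8 -1.  16.6] 0.268 59.9
0.074 21.9 [ 0.5089 -0.0446  0.076 ] [-5.2 -1.2 21.5] 0.275 59.9
22.4 [ 0.5089 -0.0446  0.076 ] [-4.7 -0.3 20.3] 0.271 59.9
```

The TCP stopped at 0.0760 while the force kept rising, so the gear is home with about 12 N to spare. I'm handing it in.

```bash
python3 -c "
from cell import close_job
print(close_job())"
```

```text
the job is handed in; nothing more can be done
None
```

The job is handed in: I pressed the stop button fully down first, then moved the large gear from the stand into the drive socket, where the gripper still holds it pressed home; nothing else was moved.

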